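Let the paperweight slide down the tilting reading board

ROBOT

A 6-joint arm with a two-finger parallel gripper is mounted at the origin on the work surface. World frame = base frame: x ahead of the robot, y to its left, z up, the work surface at z = 0. Lengths are in mm, angles in degrees, forces in N, time in s.
With the tool pointing down it reaches from about 300 to 850 mm from the base axis. Payload 4.2 kg.
Tool frame: the origin (TCP) lies at the very end of the fingers, on their centre line; the grasp point (between the pads) lies 19 mm behind it; z points along the fingers, y is the direction in which the jaws open and shut (so a half turn about z gives the same grasp; the last joint's range is limited). The gripper opens to 91 mm and grips with 3 to 60 N. Pads are 32 mm wide; open, the fingers measure 118 mm over their backs; the gripper's body (76 mm by 178 mm) begins 60 mm behind the grasp point.
Start: joints at [71.734, 18.312, 89.639, -0, 72.044, -1.146], TCP at [169.267, 549.538, 213.976] pointing down, gripper open.
Joint ranges: [-177.97, 177.97], [-48.28, 115.42], [12.27, 149.76], [-77.06, 257.06], [2.81, 150.46], [-146.56, 146.56]. Speed limits (degrees/s): [147.25, 147.25, 180, 180, 180, 180].

INTERFACE

Orientations are given as [roll, pitch, yaw] about the fixed x, y, z axes, in that order (R = Rz(yaw) Ry(pitch) Rx(roll)).
In Python, from workcell import monitor, eyes, job gives the robot as it stands.
- The arm moves only by the tool move_arm, never from a script. Its argument "increments" is a list that holds one entry, the list of rows, each a list of 7 numbers: the opening, from 0 (shut) to 1 (fully open), then the shift along the tool's x, y, z in cm, then the turn, a rotation vector about the tool's x, y, z in rad. In form: [[[jaw, x, y, z, ax, ay, az], ...]]. A call has 1 to 12 rows; each row shifts and turns the pose as measured when the row begins, along the tool's axes as they then stand; what a row does not reach is not made up. A row lasts 1/8 s, in which the tool goes at most 62.5 mm and 10.7 degrees, less where a joint would pass 70% of its speed; a pose out of reach is approached as far as the arm can. A call is refused whole if a number of a shift passes 6.25 or a number of a turn 0.188, either way. A call with a gripper value outside its range is refused whole. The fingers move at their own pace and stop on an object; "force" is the grip in N (left out, the last holds). Time passes only in rows, so rows that do not move let the fingers close. It gives the time, the measured TCP pose, the force and the opening at its end, in the units of the state.
- monitor.state(): the state, without advancing time (a new reading comes with each control period).
- eyes.grab_frame(name): name is "scene" or "side" or "wrist"; returns a dict with "color" (420x560x3 uint8, red, green, blue), "z_map" (420x560 float32, mm along the optical axis (not along the pixel's ray), 0 where there is no reading), "camera_matrix" (3x3 intrinsics, pixels), "dist_coeffs" ([k1, k2, p1, p2, k3] as OpenCV has them; the pictures are not rectified), "rvec" (rotation vector, rad) and "tvec" (3), from world to camera coordinates, as OpenCV has them. Camera axes: x right, y down, z forward; pixel columns grow to the right and rows downward; lengths in mm; the calibration is good to about 2 mm. A picture is of the moment at which its call begins.
- job.job_done(): hands the job in, once; it reports no verdict.
The state is a dict: "time_s": time; "qpos": joint angles; "qvel": joint speeds; "effort": joint torques, N m; "ee_pos": TCP position; "ee_rot": TCP orientation; "force": force on the tool from outside, world axes, zero at the start; "torque": the same for the moment, N m; "gripper_width": finger opening in mm.
Only numpy, scipy, OpenCV 4.12 (cv2) and the standard library are available. Lean on these libraries where they do the work, as an engineer would, in place of code of your own. Each camera call takes 0.05 s, during which the arm holds its last target. There are 200 camera calls.

TASK

Using the brass knob, slowly raise the hinged top of the wooden reading board just until the glass paperweight starts to slide, and hold that angle until it has come gently to rest against the foot ledge; the silicone phone case beside it must stay where it lies. Then lower the top all the way down without dropping it and let go. Do not touch the glass or the phone case, do not squeeze or wrench the knob hard, and leave everything else on the chest alone.

Things in the scene. Friction and masses are not known exactly. Their poses are not given: they have to be found in the camera images.
- top (a joint): tilt of the board's hinged top, rad: 0 flat on its base, growing as the knob end is raised (stops at 0.75). The plain wooden top is 260 mm from knob edge to hinge, 320 mm wide, 12 mm thick, 0.45 to 0.7 kg; when flat its upper face is 48 mm above the chest. The hinge has little friction: the top falls shut if let go.
- knob (a point): centre of the brass knob, a drum 26 mm across and 28 mm long lying along y, 50 mm out from the middle of the board's knob edge on a 10 mm stem; 48 mm above the chest when flat. Pinched from above across its flat ends (fingers closing along y) it pivots between the fingers as the top tilts. Axes of the hinged top: x along the board from knob to hinge, y across, z out of its upper face.
- ledge (a point): middle of the inner face of the foot ledge (12 mm thick, 18 mm high, full width), at the board's upper face; 298 mm from the knob along x. Axes as for the knob. The hinge line runs along y, 12 mm beyond this point in x and 12 mm below it in z, so the knob moves on a circle of 310 mm about the hinge line.
- weight_mid (a point): centre (18 mm up) of the greenish glass paperweight, a round dome 70 mm across, 36 mm high, flat base, 0.2 to 0.31 kg, in the left or right half of the top, 140 to 185 mm from the ledge. Against the ledge its centre is 35 mm from the ledge's face. The tilt at which it starts to slide differs from run to run, 0.17 to 0.45 rad.
- case_mid (a point): centre (5.5 mm up) of the dark silicone phone case, a shallow open shell 152 x 76 x 11 mm, about 45 g, in the other half of the top, long side along the slope. It grips better: it starts to slide at a tilt 0.06 to 0.12 rad steeper than the paperweight of the same run.
- bank: black plastic power bank, 140 x 68 x 16 mm, on the chest beside the board; origin at the centre of its underside.
- penpot: square wooden pen holder, 75 x 75 x 100 mm, pens up to 155 mm high, on the chest beside the board; origin at the centre of its underside.
- jar: small white cream jar, 52 mm across, 50 mm high, on the chest beside the board, near the pen holder; origin at the centre of its underside.
- cashbox: steel cash box, 154 x 204 x 88 mm with a top handle up to 108 mm and a key in its lock, at the left side; origin at the centre of its underside.
- mug: blue mug, 80 mm across, 90 mm high, at the right side; origin at the centre of its underside.
- lotion: white lotion bottle, 56 mm across, 170 mm high, at the right side; origin at the centre of its underside.
Things that resemble listed ones, but are neither listed nor needed, are in the scene too. Of the things like the part that bears weight_mid, leave any that is pink or purple; of the rest the larger one is meant.

How it is judged:
By the outcome, as a careful person would: the job done as asked, in the order asked, and still so for the second after the job is handed in, with the robot touching nothing.
It also fails if it takes over 72 s, if anything falls off the work surface, if the arm or the gripper's body presses on something with over 40 N, if the wrist force passes 120 N, or if a joint passes its speed limit or range.

## Working session

There is one attempt and no reset: what is moved stays moved. The work goes in short steps, Python scripts to look and compute and a tool call to move; the robot and the scene stay as the last step left them, time stands still between calls to the robot, and variables do not carry over. Pictures are saved under pics/ and viewed, about 8 in all and at most 12, crops included, and the job is handed in when it is done.

Besides the shell and the picture viewer there is one more tool, called after ">>>" by a JSON object that holds its "name" and its "arguments". move_arm: Moves the arm, as the interface text tells. Its arguments: {"type":"object","properties":{"increments":{"type":"array"},"force":{"type":"number"}},"required":["increments"]}

```bash
mkdir -p pics; ls
cat > h.py <<'E'
import numpy as np, cv2
from workcell import monitor, eyes, job
def grab(n):
    f=eyes.grab_frame(n); f['R']=cv2.Rodrigues(np.array(f['rvec'],float))[0]; f['t']=np.array(f['tvec'],float).ravel()
    f['K']=np.array(f['camera_matrix'],float); f['D']=np.array(f['dist_coeffs'],float); return f
def save(f,n): cv2.imwrite(n,cv2.cvtColor(f['color'],cv2.COLOR_RGB2BGR))
def ray(f,uv):
    p=cv2.undistortPoints(np.array(uv,float).reshape(-1,1,2),f['K'],f['D']).reshape(-1,2)
    return -f['R'].T@f['t'], np.c_[p,np.ones(len(p))]
def at_z(f,uv,z):
    c,d=ray(f,uv); d=d@f['R']; return c+d*((z-c[2])/d[:,2])[:,None]
def by_depth(f,uv):
    c,d=ray(f,uv); uv=np.round(np.array(uv)).astype(int).reshape(-1,2); z=f['z_map'][uv[:,1],uv[:,0]]
    return c+(d*z[:,None])@f['R']
def proj(f,P): return cv2.projectPoints(np.array(P,float).reshape(-1,1,3),f['R'],f['t'],f['K'],f['D'])[0].reshape(-1,2)
E
python3 - <<'E'
from h import *
a=grab('scene'); b=grab('side'); save(a,'pics/a.png'); save(b,'pics/b.png')
print(monitor.state())
E
```

```text
pics
{'time_s': 0.1, 'qpos': array([ 7.17349307e+01,  1.83462429e+01,  8.96991091e+01, -2.70294255e-04,
        7.20442887e+01, -1.14632540e+00]), 'qvel': array([-0.01876701, -0.04181937, -0.21207396,  0.03222608, -0.03936154,
       -0.01829313]), 'effort': array([-1.69262232e-03, -4.13332450e+01, -2.32507306e+01,  7.26741878e-02,
        4.21788124e-02, -3.78646371e-05]), 'ee_pos': array([169.11539003, 549.09331035, 213.22383457]), 'ee_rot': array([-1.79910372e+02, -1.53638695e-03,  1.62881338e+02]), 'force': array([-0.35494761, -0.04051155, -0.4229336 ]), 'torque': array([-0.04147607,  0.00904527,  0.00227013]), 'gripper_width': 91.31956148802497}
```

View pics/a.png

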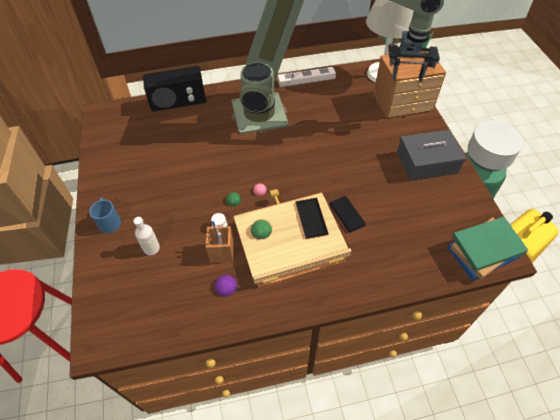

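View pics/b.png

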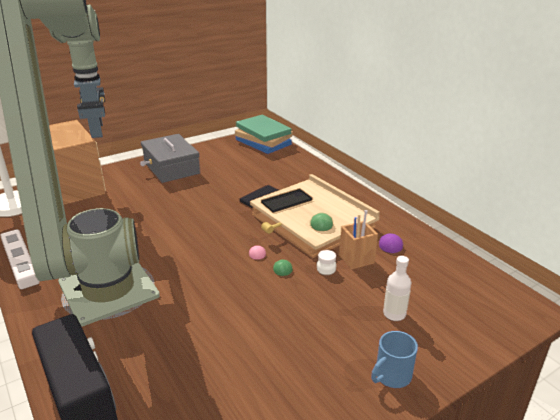

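The scene view shows the board with the knob at about (275,195). Paperweight candidates are the large green dome on the board (261,229), a small green one on the chest (233,199), pink (260,189) and purple (226,286). I choose the green dome on the board. The phone case is at (312,217) on the board, and the look-alike power bank is at (347,213) on the chest.

Run:
```python
from h import *
a=grab('scene'); b=grab('side')
for n,f,(x0,y0,x1,y1) in(('a',a,(205,170,375,300)),('b',b,(225,170,415,290))):
    c=cv2.resize(f['color'][y0:y1,x0:x1],None,fx=4,fy=4,interpolation=cv2.INTER_CUBIC)[:560,:780]
    cv2.imwrite(f'pics/{n}2.png',cv2.cvtColor(c,cv2.COLOR_RGB2BGR))
    hsv=cv2.cvtColor(f['color'],cv2.COLOR_RGB2HSV)
    for nm,lo,hi in(('green',(45,70,20),(85,255,255)),('pink',(160,80,120),(179,255,255)),('purple',(130,80,40),(158,255,255)),('dark',(0,0,0),(179,255,45)),('brass',(19,140,120),(30,255,255)),('white',(0,0,190),(179,40,255))):
        m=cv2.inRange(hsv,lo,hi); m[:y0]=0;m[y1:]=0;m[:,:x0]=0;m[:,x1:]=0
        k,l,s,ce=cv2.connectedComponentsWithStats(m)
        for i in range(1,k):
            if s[i,4]>25: 
                print(n,nm,s[i],ce[i].round(1),by_depth(f,[ce[i]]).round(0)[0])
print(by_depth(a,[[239,217],[320,199],[346,245],[246,276],[330,227],[275,193],[273,197]]).round())
```

```text
a green [226 193  15  13 152] [233.  198.8] [ 446. -180.   28.]
a green [251 220  20  19 291] [260.8 229. ] [ 627. -113.   80.]
a pink [253 184  13  12 124] [259.2 189.1] [421. -81.  24.]
a purple [215 275  22  21 379] [225.4 285.1] [ 775. -257.   33.]
a dark [330 197  35  35 618] [347.  213.9] [593. 196.  16.]
a dark [297 199  31  39 692] [311.5 218. ] [605.  64.  52.]
a brass [270 190   9  14  71] [274.6 194.7] [479. -36.  51.]
a brass [329 258  14   5  26] [335.7 259.8] [771.  99.  40.]
a brass [263 277  15   5  27] [270.1 279. ] [ 792. -119.   44.]
a white [212 213  15  13 139] [218.9 219.2] [ 536. -241.   49.]
b green [311 213  21  18 291] [321.2 222. ] [ 596. -133.   75.]
b green [274 260  18  16 230] [282.5 267.6] [ 421. -195.   20.]
b pink [249 246  17  13 144] [257.2 253.3] [ 396. -101.   20.]
b purple [379 234  24  19 369] [390.6 243. ] [ 743. -278.   29.]
b dark [262 190  49  22 154] [285.4 200. ] [601.  65.  51.]
b white [340 170  75  46 242] [375.  190.1] [1910.  997. -737.]
b white [376 170  39  23 461] [401.1 177.1] [1996.  869. -610.]
b white [317 250  19  24 371] [326.2 261.8] [ 517. -264.   44.]
b white [386 256  25  34 524] [399.2 276. ] [ 554. -493.  131.]
[[ 540. -173.   45.]
 [ 533.  113.   50.]
 [ 732.  145.   50.]
 [ 743. -189.    4.]
 [ 650.  116.   45.]
 [ 479.  -34.   60.]
 [ 482.  -43.   44.]]
```

View pics/a2.png

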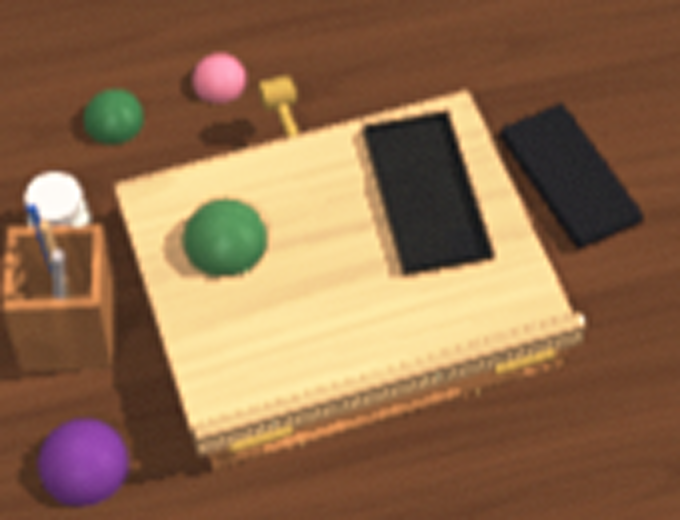

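View pics/b2.png

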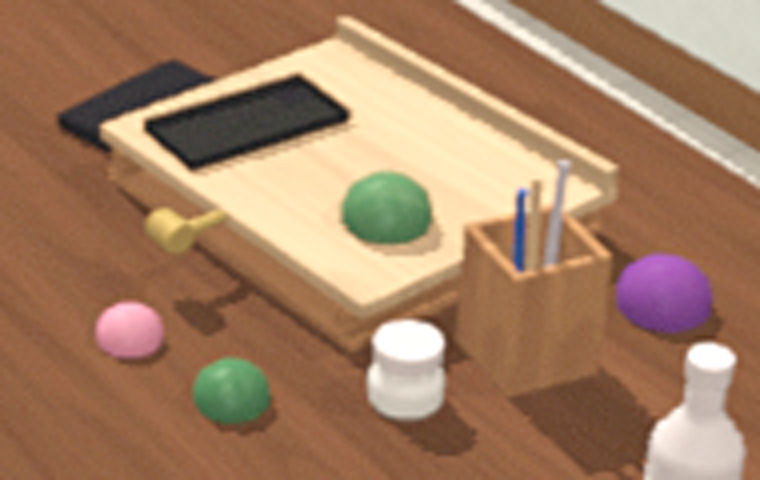

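The crops confirm the choice. The dome on the board (scene ~261,229) is green and the largest non-pink, non-purple one. The knob is at scene (274.6,194.7), with its axis parallel to the board edge. The pink dome is close to the knob, so I'll measure the clearances.

Run:
```python
from h import *
a=grab('scene'); b=grab('side')
# board plane points by depth
pts=[]
for n,f in(('a',a),('b',b)):
    u,v=np.meshgrid(np.arange(560),np.arange(420)); uv=np.c_[u.ravel(),v.ravel()]
    P=by_depth(f,uv); hsv=cv2.cvtColor(f['color'],cv2.COLOR_RGB2HSV).reshape(-1,3)
    m=(P[:,2]>40)&(P[:,2]<56)&(P[:,0]>480)&(P[:,0]<830)&(abs(P[:,1])<190)&(hsv[:,2]>150)&(hsv[:,0]>12)&(hsv[:,0]<28)&(hsv[:,1]<150)
    im=np.zeros((420,560),np.uint8); im[uv[m,1],uv[m,0]]=1
    k,l,s,c=cv2.connectedComponentsWithStats(im); i=1+s[1:,4].argmax(); sel=l.ravel()==i
    Q=P[sel]; r=cv2.minAreaRect(Q[:,:2].astype(np.float32)); print(n,'board z',np.median(Q[:,2]).round(1),r,cv2.boxPoints(r).round(0).tolist())
# knob: triangulate brass centroids
d=[]
for f,(x0,y0,x1,y1) in((a,(262,184,290,203)),(b,(255,215,275,240))):
    hsv=cv2.cvtColor(f['color'],cv2.COLOR_RGB2HSV); m=cv2.inRange(hsv,(18,120,60),(32,255,255)); k=np.zeros_like(m);k[y0:y1,x0:x1]=m[y0:y1,x0:x1]
    ys,xs=np.nonzero(k); print(len(xs),xs.min(),xs.max(),ys.min(),ys.max(),xs.mean(),ys.mean())
for ua,ub in(([274.4,193],[267,228]),):
    c1,d1=ray(a,[ua]);c2,d2=ray(b,[ub]);d1=(d1@a['R'])[0];d2=(d2@b['R'])[0]
    s=np.linalg.lstsq(np.c_[d1,-d2],c2-c1,rcond=None)[0]; print('knob',(c1+d1*s[0]).round(1),(c2+d2*s[1]).round(1))
print('a z55',at_z(a,[[274.4,193],[259.2,189.1]],52).round(1), 'b',at_z(b,[[267,228]],48).round(1))
print('pink',at_z(a,[[259.2,189.1]],12),at_z(b,[[257.2,253.3]],12))
print('green small',at_z(a,[[233,198.8]],12))
```

```text
a board z 47.6 ((634.6405029296875, -22.302490234375), (247.20169067382812, 321.6578063964844), 5.077479839324951) [[497.0, 127.0], [526.0, -193.0], [772.0, -172.0], [744.0, 149.0]]
b board z 47.8 ((625.9833374023438, -20.664642333984375), (294.20086669921875, 330.63385009765625), 4.674470901489258) [[466.0, 132.0], [493.0, -197.0], [786.0, -173.0], [759.0, 156.0]]
79 270 278 189 202 274.49367088607596 194.22784810126583
97 261 274 222 232 267.55670103092785 227.08247422680412
knob [467.9 -34.5  46.2] [469. -36.  45.]
a z55 [[472.3 -35.3  52. ]
 [442.9 -83.8  52. ]] b [[466.7 -39.9  48. ]]
pink [[411.46689969 -79.78630492  12.        ]] [[402.13504452 -90.56034518  12.        ]]
green small [[ 433.06119734 -179.97147739   12.        ]]
```

>>> {"name": "move_arm", "arguments": {"increments": [[[1, -3.8, -3.9, -0.5, 0, 0, 0], [1, -3.8, -3.9, -0.5, 0, 0, 0], [1, -3.8, -3.9, 0, 0, 0, 0], [1, -3.8, -3.9, 0, 0, 0, 0], [1, -3.8, -3.9, 0, 0, 0, 0], [1, -3.8, -3.9, 0, 0, 0, 0], [1, -3.8, -3.9, 0, 0, 0, 0], [1, -3.8, -3.9, 0, 0, 0, 0], [1, -3.8, -3.9, 0, 0, 0, 0], [1, -3.8, -3.9, 0, 0, 0, 0], [1, -3.8, -3.9, 0, 0, 0, 0], [1, 0, 0, 0, 0, 0, 0]]], "force": 8}}

```text
time_s: 1.8
ee_pos: [452.5, 1.6, 224.8]
ee_rot: [179.7, 0.4, 163.0]
force: [0.9, 0.9, -0.8]
gripper_width: 91.1
```

>>> {"name": "move_arm", "arguments": {"increments": [[[1, 0, 0, 0, 0, 0, -0.128], [1, 0, 0, 0, 0, 0, -0.128], [1, 0, 0, 0, 0, 0, -0.128], [1, -0.5, -2, 0, 0, 0, 0], [1, -0.5, -2, 0, 0, 0, 0], [1, 0, 0, 0, 0, 0, 0]]]}}

```text
time_s: 2.55
ee_pos: [463.2, -32.2, 224.4]
ee_rot: [179.7, 0.3, -174.0]
force: [0.2, 0.8, -0.7]
gripper_width: 91.4
```

Run:
```python
from h import *
w=grab('wrist'); save(w,'pics/w1.png'); s=monitor.state(); print(s['ee_pos'],s['ee_rot'],s['qpos'].round(1))
print(proj(w,[[467,-36,48],[455,-36,200]]))
u,v=np.meshgrid(np.arange(560),np.arange(420)); uv=np.c_[u.ravel(),v.ravel()]
P=by_depth(w,uv); hsv=cv2.cvtColor(w['color'],cv2.COLOR_RGB2HSV).reshape(-1,3)
m=(hsv[:,0]>17)&(hsv[:,0]<32)&(hsv[:,1]>120)&(P[:,0]<510)&(P[:,2]>30)&(P[:,2]<75)&(P[:,0]>420)&(abs(P[:,1]+36)<40)
print(m.sum(),P[m].min(0),P[m].max(0),np.median(P[m],0),uv[m].min(0),uv[m].max(0))
```

```text
[462.89819081 -31.68540715 224.37921219] [ 179.63543742    0.27563671 -173.96891388] [  -5.6    7.7  102.3    0.4   69.7 -101.8]
[[270.71889076 193.03815089]
 [270.99250689 225.47680884]]
883 [455.99215978 -50.59358945  43.64222148] [509.77537881 -21.72987963  62.00501855] [470.38117291 -35.32774691  56.82859092] [257 183] [284 233]
```

View pics/w1.png

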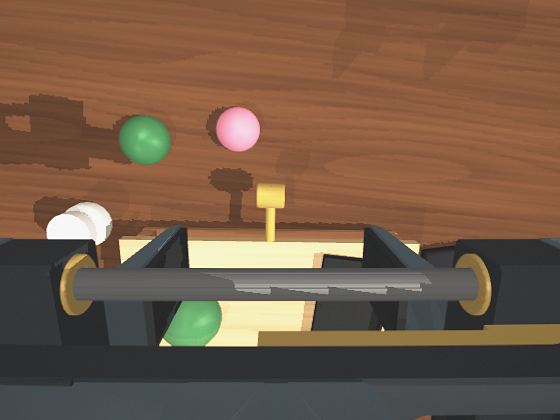

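The wrist view shows the knob drum at (270,196), nearly square to the jaws. The pink dome is clear at (238,129).

Run:
```python
from h import *
w=grab('wrist')
hsv=cv2.cvtColor(w['color'],cv2.COLOR_RGB2HSV)
m=cv2.inRange(hsv,(17,110,60),(32,255,255)); k=np.zeros_like(m); k[178:215,250:292]=m[178:215,250:292]
for r in range(180,214,2): 
    x=np.nonzero(k[r])[0]; print(r,(x.min(),x.max()) if len(x) else None, end=' ')
P=by_depth(w,[[270,y] for y in range(184,210,3)]); print(P.round(1))
print('ends at z55',at_z(w,[[257,192],[284.5,192],[257,205],[284.5,205]],56).round(1))
e=at_z(w,[[125,240],[410,242]],48); print(e.round(1),np.degrees(np.arctan2(-(e[1]-e[0])[0],(e[1]-e[0])[1])))
# refined edge: first bright-wood row per column
pts=[]
for c in list(range(190,250,6))+list(range(290,360,6)):
    col=(hsv[225:265,c,2]>185)&(hsv[225:265,c,1]<150); r=np.nonzero(col)[0]
    if len(r): pts.append((c,225+r[0]))
e=at_z(w,pts,48); l=cv2.fitLine(e[:,:2].astype(np.float32),cv2.DIST_HUBER,0,.01,.01).ravel(); print(pts[:3],pts[-3:],l,np.degrees(np.arctan2(-l[0],l[1])))
```

```text
180 None 182 None 184 (np.int64(257), np.int64(283)) 186 (np.int64(256), np.int64(283)) 188 (np.int64(256), np.int64(283)) 190 (np.int64(256), np.int64(283)) 192 (np.int64(256), np.int64(283)) 194 (np.int64(256), np.int64(283)) 196 (np.int64(256), np.int64(283)) 198 (np.int64(256), np.int64(283)) 200 (np.int64(256), np.int64(283)) 202 (np.int64(256), np.int64(283)) 204 (np.int64(256), np.int64(283)) 206 (np.int64(256), np.int64(283)) 208 (np.int64(265), np.int64(281)) 210 (np.int64(265), np.int64(274)) 212 (np.int64(265), np.int64(274)) [[457.  -37.1  50.1]
 [459.  -36.9  55.7]
 [461.7 -36.6  57.3]
 [464.5 -36.3  58.7]
 [467.2 -36.   59.9]
 [470.  -35.7  60.8]
 [473.  -35.4  60.8]
 [476.9 -35.   57.5]
 [482.9 -34.5  45.6]]
ends at z55 [[465.3 -49.2  56. ]
 [462.5 -22.   56. ]
 [478.6 -48.   56. ]
 [475.7 -20.5  56. ]]
[[ 533.1 -183.5   48. ]
 [ 503.9  117.4   48. ]] 5.533825443539102
[(190, np.int64(241)), (196, np.int64(241)), (202, np.int64(241))] [(344, np.int64(243)), (350, np.int64(243)), (356, np.int64(243))] [ 8.8142022e-02 -9.9610794e-01  5.1808301e+02 -1.9472984e+01] -174.94327
```

>>> {"name": "move_arm", "arguments": {"increments": [[[0.66, -0.64, -0.47, 2, 0, 0, 0.014], [0.66, 0, 0, 3, 0, 0, 0], [0.66, 0, 0, 3, 0, 0, 0], [0.66, 0, 0, 2, 0, 0, 0], [0.66, 0, 0, 0, 0, 0, 0]]]}}

```text
time_s: 3.28
ee_pos: [469.0, -29.5, 122.9]
ee_rot: [179.5, 0.4, -174.5]
force: [0.3, 0.5, 0.2]
gripper_width: 60.1
```

>>> {"name": "move_arm", "arguments": {"increments": [[[0.66, 0, -0.62, 0, 0.009, 0.007, 0], [0.66, 0, 0, 0, 0, 0, 0], [0.66, 0, 0, 0, 0, 0, 0]]]}}

```text
time_s: 3.65
ee_pos: [471.1, -35.3, 125.4]
ee_rot: [-179.9, 0.2, -174.4]
force: [-0.4, -0.5, 0.3]
gripper_width: 60.3
```

>>> {"name": "move_arm", "arguments": {"increments": [[[0.66, 0.1, 0, 2.5, 0, 0.003, 0], [0.66, 0, 0, 2.5, 0, 0, 0], [0.66, 0, 0, 2, 0, 0, 0], [0.66, 0, 0, 1.5, 0, 0, 0], [0.66, 0, 0, 0.8, 0, 0, 0], [0.66, 0, 0, 0, 0, 0, 0], [0.66, 0, 0, 0, 0, 0, 0]]]}}

```text
time_s: 4.53
ee_pos: [474.5, -36.2, 33.9]
ee_rot: [-179.8, 0.6, -174.5]
force: [-0.3, 0.5, 1.0]
gripper_width: 60.4
```

Run:
```python
from h import *
w=grab('wrist'); a=grab('scene'); b=grab('side'); s=monitor.state(); print(s['ee_pos'],s['ee_rot'],s['force'])
c=[w['color'][100:360,140:420],a['color'][165:265,215:335],b['color'][175:275,225:345]]
c=[cv2.resize(c[0],(400,371)),cv2.resize(c[1],(400,333)),cv2.resize(c[2],(400,333))]
im=np.zeros((600,800,3),np.uint8); im[:300,:400]=c[0][:300]; im[:300,400:]=c[1][:300]; im[300:,:400]=c[2][:300]
cv2.imwrite('pics/c1.png',im[...,::-1])
```

```text
[474.33467487 -36.22449617  33.89732371] [-179.78224912    0.61354815 -174.51762232] [-0.15199647 -0.12339945 -0.1858849 ]
```

View pics/c1.png

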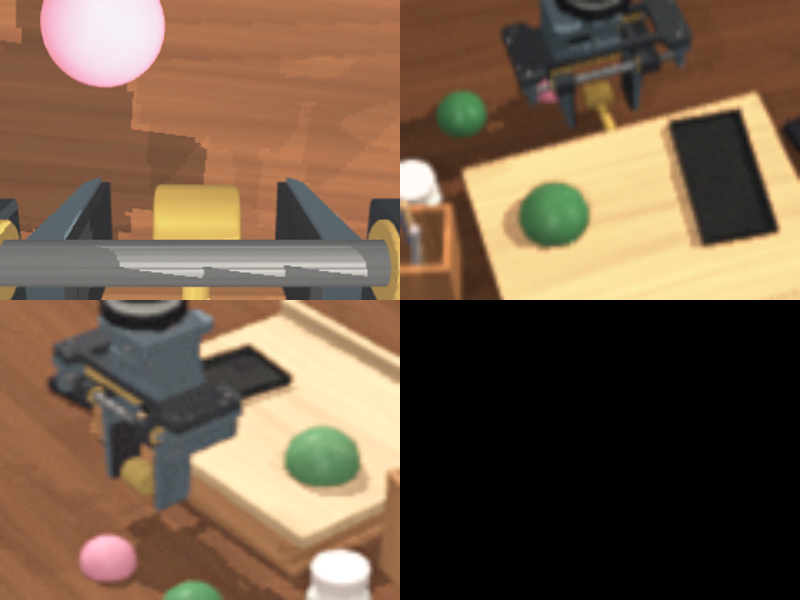

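>>> {"name": "move_arm", "arguments": {"increments": [[[0.66, 0.48, 0, 0.45, 0.004, 0.011, 0], [0.66, 0, 0, 0, 0, 0, 0], [0.66, 0, 0, 0, 0, 0, 0]]], "force": 14}}

```text
time_s: 5.05
ee_pos: [469.4, -36.7, 29.5]
ee_rot: [-179.5, -0.0, -174.5]
force: [-0.4, -0.6, 0.6]
gripper_width: 60.4
```

>>> {"name": "move_arm", "arguments": {"increments": [[[0.45, 0, 0.05, 0, -0.007, 0, 0], [0.38, 0, 0, 0, 0, 0, 0], [0.25, 0, 0, 0, 0, 0, 0], [0.25, 0, 0, 0, 0, 0, 0], [0.25, 0, 0, 0, 0, 0, 0]]]}}

```text
time_s: 5.68
ee_pos: [469.5, -35.7, 29.6]
ee_rot: [180.0, 0.0, -174.6]
force: [0.1, -0.2, -0.2]
gripper_width: 27.4
```

The jaws hold the knob (27.4 mm). I'll write a tracker, then raise to about 0.13 rad.

```bash
cat > tr.py <<'E'
from h import *
import sys, os, json
YAW=np.radians(5.2); b=np.array([np.cos(YAW),np.sin(YAW),0]); l=np.array([-np.sin(YAW),np.cos(YAW),0]); Z=np.array([0,0,1.])
K0=np.array([469.5,-35.7,48.]); H=K0+310*b; H[2]=36; R0=np.hypot(310,12); P0=np.arctan2(12,310)
def tilt(s): return np.arcsin((s['ee_pos'][2]+18.4-36)/R0)-P0
def board(f,uv,h,th):  # (dist from ledge, y, ) of ray at height h above tilted face
    ex=b*np.cos(th)-Z*np.sin(th); n=Z*np.cos(th)+b*np.sin(th)   # ex: knob->hinge (down slope)
    c,d=ray(f,uv); d=(d@f['R'])[0]; o=H-ex*12+n*(12+h)
    p=c+d*((o-c)@n/(d@n)); return round(float((o-p)@ex),1),round(float((p-o)@l),1)
def look():
    s=monitor.state(); th=tilt(s); e=s['ee_pos']; ph=P0+th
    k=H-b*R0*np.cos(ph)+Z*R0*np.sin(ph)-Z*18.4; d=k-e
    print('t %.2f tilt %.4f arc err fwd %.1f left %.1f'%(s['time_s'],th,d@b,d@l),'rot',s['ee_rot'].round(1),'F',s['force'].round(1),'w %.1f'%s['gripper_width'])
    for n in('scene','side'):
        f=grab(n); hsv=cv2.cvtColor(f['color'],cv2.COLOR_RGB2HSV); 
        for nm,lo,hi,h,pt in(('glass',(45,70,20),(85,255,255),15,None),('case',(0,0,0),(179,255,50),6,None)):
            m=cv2.inRange(hsv,lo,hi); k,lab,st,ce=cv2.connectedComponentsWithStats(m)
            for i in range(1,k):
                if 80<st[i,4]<1500:
                    q=board(f,[ce[i]],h,th)
                    if 10<q[0]<260 and abs(q[1])<160: print('  ',n,nm,q,'px',ce[i].round(1),'area',st[i,4])
    return f
if __name__=='__main__': look()
E
python3 tr.py
```

```text
t 5.67 tilt -0.0001 arc err fwd -0.0 left -0.0 rot [ 180.     0.  -174.6] F [ 0.1 -0.2 -0.2] w 27.4
   scene glass (159.3, -89.3) px [260.7 228.9] area 291
   scene case (153.4, 85.9) px [311.4 217.9] area 771
   side glass (168.3, -94.8) px [321.2 221.9] area 291
```

>>> {"name": "move_arm", "arguments": {"increments": [[[0.25, -0.02, 0, -0.2, 0, 0, 0], [0.25, -0.02, 0, -0.35, 0, 0, 0], [0.25, -0.03, 0, -0.35, 0, 0, 0], [0.25, -0.03, 0, -0.35, 0, 0, 0], [0.25, -0.04, 0, -0.35, 0, 0, 0], [0.25, -0.04, 0, -0.35, 0, 0, 0]]]}}

```text
time_s: 6.52
ee_pos: [470.8, -35.6, 49.0]
ee_rot: [180.0, -0.1, -174.6]
force: [1.4, 0.2, -5.4]
gripper_width: 27.7
```

```bash
python3 tr.py
```

```text
t 6.53 tilt 0.0627 arc err fwd 0.1 left -0.0 rot [ 1.800e+02 -1.000e-01 -1.746e+02] F [ 1.4  0.2 -5.4] w 27.7
   scene glass (159.0, -89.2) px [260.8 227.7] area 296
   scene case (153.6, 85.9) px [311.7 216.4] area 800
   side glass (168.1, -94.5) px [321.9 218.4] area 294
```

>>> {"name": "move_arm", "arguments": {"increments": [[[0.25, -0.04, 0, -0.34, 0, 0, 0], [0.25, -0.04, 0, -0.34, 0, 0, 0], [0.25, -0.05, 0, -0.34, 0, 0, 0], [0.25, -0.05, 0, -0.34, 0, 0, 0], [0.25, -0.06, 0, -0.34, 0, 0, 0], [0.25, -0.06, 0, -0.34, 0, 0, 0], [0.25, -0.06, 0, -0.3, 0, 0, 0], [0.25, -0.03, 0, -0.15, 0, 0, 0]]]}}

```text
time_s: 7.62
ee_pos: [474.5, -35.2, 75.5]
ee_rot: [180.0, -0.2, -174.6]
force: [1.8, -0.5, -5.0]
gripper_width: 27.9
```

```bash
python3 tr.py
```

```text
t 7.62 tilt 0.1491 arc err fwd 0.2 left 0.0 rot [ 180.    -0.2 -174.6] F [ 1.8 -0.5 -5. ] w 27.9
   scene glass (159.4, -89.3) px [260.8 226.1] area 311
   scene case (153.9, 86.0) px [312.2 214.7] area 847
   side glass (169.6, -95.5) px [322.9 213.9] area 280
```

>>> {"name": "move_arm", "arguments": {"increments": [[[0.25, -0.015, 0, -0.08, 0, 0, 0], [0.25, -0.015, 0, -0.08, 0, 0, 0], [0.25, -0.015, 0, -0.08, 0, 0, 0], [0.25, -0.015, 0, -0.08, 0, 0, 0], [0.25, -0.015, 0, -0.08, 0, 0, 0], [0.25, -0.015, 0, -0.08, 0, 0, 0], [0.25, 0, 0, 0, 0, 0, 0]]]}}

```text
time_s: 8.6
ee_pos: [475.4, -35.2, 80.3]
ee_rot: [180.0, -0.2, -174.6]
force: [1.6, 0.9, -5.7]
gripper_width: 27.9
```

```bash
python3 tr.py
```

```text
t 8.60 tilt 0.1649 arc err fwd 0.2 left 0.0 rot [ 180.    -0.2 -174.6] F [ 1.6  0.9 -5.7] w 27.9
   scene glass (159.5, -89.2) px [260.9 225.8] area 312
   scene case (154.2, 86.1) px [312.3 214.3] area 858
   side glass (169.9, -96.2) px [323.3 213.1] area 273
```

>>> {"name": "move_arm", "arguments": {"increments": [[[0.25, -0.015, 0, -0.07, 0, 0, 0], [0.25, -0.015, 0, -0.07, 0, 0, 0], [0.25, -0.015, 0, -0.07, 0, 0, 0], [0.25, -0.015, 0, -0.07, 0, 0, 0], [0.25, -0.015, 0, -0.07, 0, 0, 0], [0.25, -0.015, 0, -0.07, 0, 0, 0], [0.25, 0, 0, 0, 0, 0, 0]]]}}

```text
time_s: 9.57
ee_pos: [476.3, -35.1, 84.7]
ee_rot: [180.0, -0.2, -174.6]
force: [1.7, 0.6, -5.2]
gripper_width: 27.9
```

```bash
python3 tr.py
```

```text
t 9.57 tilt 0.1794 arc err fwd 0.2 left 0.0 rot [ 180.    -0.2 -174.6] F [ 1.7  0.6 -5.2] w 27.9
   scene glass (160.0, -89.1) px [260.9 225.5] area 317
   scene case (154.3, 85.9) px [312.3 214. ] area 866
   side glass (170.5, -96.2) px [323.4 212.3] area 270
```

>>> {"name": "move_arm", "arguments": {"increments": [[[0.25, -0.015, 0, -0.07, 0, 0, 0], [0.25, -0.015, 0, -0.07, 0, 0, 0], [0.25, -0.015, 0, -0.07, 0, 0, 0], [0.25, -0.015, 0, -0.07, 0, 0, 0], [0.25, -0.015, 0, -0.07, 0, 0, 0], [0.25, -0.015, 0, -0.07, 0, 0, 0], [0.25, 0, 0, 0, 0, 0, 0]]]}}

```text
time_s: 10.55
ee_pos: [477.3, -35.0, 89.1]
ee_rot: [180.0, -0.2, -174.6]
force: [1.7, -0.1, -6.2]
gripper_width: 27.9
```

```bash
python3 tr.py
```

```text
t 10.55 tilt 0.1940 arc err fwd 0.3 left -0.0 rot [ 180.    -0.2 -174.6] F [ 1.7 -0.1 -6.2] w 27.9
   scene glass (159.7, -89.2) px [260.9 225.4] area 319
   scene case (154.2, 85.9) px [312.5 213.8] area 872
   side glass (170.8, -96.7) px [323.7 211.5] area 266
```

>>> {"name": "move_arm", "arguments": {"increments": [[[0.25, -0.02, 0, -0.07, 0, 0, 0], [0.25, -0.015, 0, -0.07, 0, 0, 0], [0.25, -0.02, 0, -0.07, 0, 0, 0], [0.25, -0.015, 0, -0.07, 0, 0, 0], [0.25, -0.02, 0, -0.07, 0, 0, 0], [0.25, -0.015, 0, -0.07, 0, 0, 0], [0.25, 0, 0, 0, 0, 0, 0]]]}}

```text
time_s: 11.52
ee_pos: [478.3, -34.9, 93.6]
ee_rot: [180.0, -0.2, -174.6]
force: [2.3, -0.2, -5.0]
gripper_width: 28.0
```

```bash
python3 tr.py
```

```text
t 11.53 tilt 0.2086 arc err fwd 0.3 left -0.0 rot [ 180.    -0.2 -174.6] F [ 2.3 -0.2 -5. ] w 28.0
   scene glass (159.9, -89.0) px [261.  225.1] area 316
   scene case (154.2, 85.9) px [312.6 213.6] area 881
   side glass (171.0, -97.4) px [324.1 210.8] area 265
```

>>> {"name": "move_arm", "arguments": {"increments": [[[0.25, -0.02, 0, -0.07, 0, 0, 0], [0.25, -0.02, 0, -0.07, 0, 0, 0], [0.25, -0.02, 0, -0.07, 0, 0, 0], [0.25, -0.02, 0, -0.07, 0, 0, 0], [0.25, -0.02, 0, -0.07, 0, 0, 0], [0.25, -0.015, 0, -0.07, 0, 0, 0], [0.25, 0, 0, 0, 0, 0, 0]]]}}

```text
time_s: 12.5
ee_pos: [479.5, -34.8, 97.9]
ee_rot: [180.0, -0.2, -174.6]
force: [1.8, 0.0, -4.9]
gripper_width: 27.9
```

```bash
python3 tr.py
```

```text
t 12.50 tilt 0.2232 arc err fwd 0.3 left 0.0 rot [ 180.    -0.2 -174.6] F [ 1.8  0.  -4.9] w 27.9
   scene glass (159.8, -89.2) px [261. 225.] area 320
   scene case (154.3, 85.9) px [312.7 213.3] area 888
   side glass (171.4, -97.5) px [324.3 210. ] area 263
```

>>> {"name": "move_arm", "arguments": {"increments": [[[0.25, -0.02, 0, -0.07, 0, 0, 0], [0.25, -0.02, 0, -0.07, 0, 0, 0], [0.25, -0.02, 0, -0.07, 0, 0, 0], [0.25, -0.02, 0, -0.07, 0, 0, 0], [0.25, -0.02, 0, -0.07, 0, 0, 0], [0.25, -0.02, 0, -0.07, 0, 0, 0], [0.25, 0, 0, 0, 0, 0, 0]]]}}

```text
time_s: 13.48
ee_pos: [480.6, -34.7, 102.3]
ee_rot: [180.0, -0.2, -174.6]
force: [0.9, 0.1, -6.4]
gripper_width: 28.1
```

```bash
python3 tr.py
```

```text
t 13.47 tilt 0.2379 arc err fwd 0.4 left 0.0 rot [ 180.    -0.2 -174.6] F [ 0.9  0.1 -6.4] w 28.1
   scene glass (160.3, -89.1) px [261.1 224.6] area 326
   scene case (154.2, 86.0) px [312.8 213.1] area 896
   side glass (171.5, -97.6) px [324.6 209.2] area 257
```

>>> {"name": "move_arm", "arguments": {"increments": [[[0.25, -0.03, 0, -0.07, 0, 0, 0], [0.25, -0.02, 0, -0.07, 0, 0, 0], [0.25, -0.03, 0, -0.07, 0, 0, 0], [0.25, -0.02, 0, -0.07, 0, 0, 0], [0.25, -0.02, 0, -0.07, 0, 0, 0], [0.25, -0.02, 0, -0.07, 0, 0, 0], [0.25, 0, 0, 0, 0, 0, 0]]]}}

```text
time_s: 14.45
ee_pos: [481.9, -34.6, 106.7]
ee_rot: [180.0, -0.3, -174.6]
force: [1.8, -0.5, -5.8]
gripper_width: 28.0
```

```bash
python3 tr.py
```

```text
t 14.45 tilt 0.2526 arc err fwd 0.4 left 0.0 rot [ 180.    -0.3 -174.6] F [ 1.8 -0.5 -5.8] w 28.0
   scene glass (160.2, -89.3) px [261.1 224.5] area 323
   scene case (154.3, 85.9) px [312.9 212.9] area 902
   side glass (172.3, -97.1) px [324.6 208.3] area 256
```

>>> {"name": "move_arm", "arguments": {"increments": [[[0.25, -0.03, 0, -0.07, 0, 0, 0], [0.25, -0.02, 0, -0.07, 0, 0, 0], [0.25, -0.03, 0, -0.07, 0, 0, 0], [0.25, -0.02, 0, -0.07, 0, 0, 0], [0.25, -0.03, 0, -0.07, 0, 0, 0], [0.25, -0.02, 0, -0.07, 0, 0, 0], [0.25, 0, 0, 0, 0, 0, 0]]]}}

```text
time_s: 15.42
ee_pos: [483.2, -34.5, 111.0]
ee_rot: [180.0, -0.3, -174.6]
force: [1.2, 0.0, -5.5]
gripper_width: 28.1
```

```bash
python3 tr.py
```

```text
t 15.43 tilt 0.2672 arc err fwd 0.4 left 0.0 rot [ 180.    -0.3 -174.6] F [ 1.2  0.  -5.5] w 28.1
   scene glass (160.4, -89.3) px [261.1 224.3] area 325
   scene case (154.3, 86.0) px [313.1 212.7] area 907
   side glass (172.8, -98.4) px [325.1 207.6] area 253
```

>>> {"name": "move_arm", "arguments": {"increments": [[[0.25, -0.03, 0, -0.07, 0, 0, 0], [0.25, -0.02, 0, -0.07, 0, 0, 0], [0.25, -0.03, 0, -0.07, 0, 0, 0], [0.25, -0.02, 0, -0.07, 0, 0, 0], [0.25, -0.03, 0, -0.07, 0, 0, 0], [0.25, -0.02, 0, -0.07, 0, 0, 0], [0.25, 0, 0, 0, 0, 0, 0]]]}}

```text
time_s: 16.4
ee_pos: [484.6, -34.3, 115.4]
ee_rot: [180.0, -0.3, -174.6]
force: [0.4, -0.3, -5.3]
gripper_width: 27.8
```

```bash
python3 tr.py
```

```text
t 16.40 tilt 0.2820 arc err fwd 0.5 left 0.0 rot [ 180.    -0.3 -174.6] F [ 0.4 -0.3 -5.3] w 27.8
   scene glass (160.1, -89.2) px [261.2 224.3] area 327
   scene case (154.5, 85.9) px [313.1 212.5] area 918
   side glass (172.3, -98.1) px [325.4 206.7] area 256
```

>>> {"name": "move_arm", "arguments": {"increments": [[[0.25, -0.03, 0, -0.07, 0, 0, 0], [0.25, -0.03, 0, -0.07, 0, 0, 0], [0.25, -0.03, 0, -0.07, 0, 0, 0], [0.25, -0.02, 0, -0.07, 0, 0, 0], [0.25, -0.03, 0, -0.07, 0, 0, 0], [0.25, -0.02, 0, -0.07, 0, 0, 0], [0.25, 0, 0, 0, 0, 0, 0]]]}}

```text
time_s: 17.38
ee_pos: [486.0, -34.2, 119.7]
ee_rot: [180.0, -0.4, -174.6]
force: [0.3, 0.1, -5.3]
gripper_width: 28.1
```

```bash
python3 tr.py
```

```text
t 17.38 tilt 0.2968 arc err fwd 0.5 left 0.0 rot [ 180.    -0.4 -174.6] F [ 0.3  0.1 -5.3] w 28.1
   scene glass (160.1, -89.2) px [261.3 224.1] area 325
   scene case (154.8, 86.0) px [313.3 212.2] area 920
   side glass (172.6, -97.8) px [325.6 205.8] area 252
```

>>> {"name": "move_arm", "arguments": {"increments": [[[0.25, -0.03, 0, -0.07, 0, 0, 0], [0.25, -0.03, 0, -0.07, 0, 0, 0], [0.25, -0.03, 0, -0.07, 0, 0, 0], [0.25, -0.03, 0, -0.07, 0, 0, 0], [0.25, -0.03, 0, -0.07, 0, 0, 0], [0.25, -0.02, 0, -0.07, 0, 0, 0], [0.25, 0, 0, 0, 0, 0, 0]]]}}

```text
time_s: 18.35
ee_pos: [487.5, -34.1, 124.0]
ee_rot: [180.0, -0.4, -174.6]
force: [-0.5, -0.4, -5.4]
gripper_width: 27.9
```

```bash
python3 tr.py
```

```text
t 18.35 tilt 0.3115 arc err fwd 0.5 left 0.0 rot [ 180.    -0.4 -174.6] F [-0.5 -0.4 -5.4] w 27.9
   scene glass (160.4, -89.1) px [261.3 223.9] area 325
   scene case (154.7, 85.8) px [313.4 212.1] area 929
   side glass (172.8, -97.6) px [325.9 204.9] area 248
```

>>> {"name": "move_arm", "arguments": {"increments": [[[0.25, -0.03, 0, -0.07, 0, 0, 0], [0.25, -0.03, 0, -0.07, 0, 0, 0], [0.25, -0.03, 0, -0.07, 0, 0, 0], [0.25, -0.03, 0, -0.07, 0, 0, 0], [0.25, -0.03, 0, -0.07, 0, 0, 0], [0.25, -0.03, 0, -0.07, 0, 0, 0], [0.25, 0, 0, 0, 0, 0, 0]]]}}

```text
time_s: 19.32
ee_pos: [489.1, -34.0, 128.4]
ee_rot: [179.9, -0.5, -174.6]
force: [0.4, -0.4, -5.0]
gripper_width: 27.7
```

```bash
python3 tr.py
```

```text
t 19.32 tilt 0.3265 arc err fwd 0.6 left 0.0 rot [ 179.9   -0.5 -174.6] F [ 0.4 -0.4 -5. ] w 27.7
   scene glass (160.8, -89.1) px [261.4 223.7] area 329
   scene case (154.8, 85.9) px [313.5 211.9] area 934
   side glass (172.9, -97.8) px [326.3 204.1] area 244
```

>>> {"name": "move_arm", "arguments": {"increments": [[[0.25, -0.03, 0, -0.07, 0, -0.002, 0], [0.25, -0.03, 0, -0.07, 0, -0.002, 0], [0.25, -0.03, 0, -0.07, 0, -0.002, 0], [0.25, -0.03, 0, -0.07, 0, 0, 0], [0.25, -0.03, 0, -0.07, 0, 0, 0], [0.25, -0.03, 0, -0.07, 0, 0, 0], [0.25, 0, 0, 0, 0, 0, 0]]]}}

```text
time_s: 20.3
ee_pos: [490.9, -33.8, 132.8]
ee_rot: [180.0, -0.1, -174.6]
force: [0.6, -1.3, -4.6]
gripper_width: 27.7
```

```bash
python3 tr.py
```

```text
t 20.30 tilt 0.3417 arc err fwd 0.5 left 0.0 rot [ 1.800e+02 -1.000e-01 -1.746e+02] F [ 0.6 -1.3 -4.6] w 27.7
   scene glass (161.1, -89.0) px [261.5 223.5] area 330
   scene case (154.9, 85.8) px [313.7 211.7] area 944
   side glass (173.0, -97.8) px [326.6 203.2] area 242
```

>>> {"name": "move_arm", "arguments": {"increments": [[[0.25, -0.03, 0, -0.07, 0, 0, 0], [0.25, -0.03, 0, -0.07, 0, 0, 0], [0.25, -0.03, 0, -0.07, 0, 0, 0], [0.25, -0.03, 0, -0.07, 0, 0, 0], [0.25, -0.03, 0, -0.07, 0, 0, 0], [0.25, -0.03, 0, -0.07, 0, 0, 0], [0.25, 0, 0, 0, 0, 0, 0]]]}}

```text
time_s: 21.28
ee_pos: [492.7, -33.7, 137.2]
ee_rot: [180.0, -0.1, -174.6]
force: [0.2, -0.5, -4.7]
gripper_width: 28.2
```

```bash
python3 tr.py
```

```text
t 21.27 tilt 0.3571 arc err fwd 0.5 left 0.1 rot [ 1.800e+02 -1.000e-01 -1.746e+02] F [ 0.2 -0.5 -4.7] w 28.2
   scene glass (158.2, -89.4) px [261.7 224.3] area 336
   scene case (155.0, 85.8) px [313.8 211.5] area 948
   side glass (169.9, -98.4) px [327.9 202.4] area 241
```

The glass has moved about 3 mm in both views, so sliding has started. I'll hold this angle.

>>> {"name": "move_arm", "arguments": {"increments": [[[0.25, 0, 0, 0, 0, 0, 0], [0.25, 0, 0, 0, 0, 0, 0], [0.25, 0, 0, 0, 0, 0, 0], [0.25, 0, 0, 0, 0, 0, 0]]]}}

```text
time_s: 21.88
ee_pos: [492.7, -33.7, 137.2]
ee_rot: [180.0, -0.1, -174.6]
force: [0.2, -0.6, -4.5]
gripper_width: 27.8
```

```bash
python3 tr.py
```

```text
t 21.88 tilt 0.3570 arc err fwd 0.5 left 0.1 rot [ 1.800e+02 -1.000e-01 -1.746e+02] F [ 0.2 -0.6 -4.5] w 27.8
   scene glass (134.1, -89.7) px [263.8 231.5] area 340
   scene case (155.1, 86.0) px [313.8 211.5] area 949
   side glass (142.7, -97.4) px [333.8 202.4] area 244
```

>>> {"name": "move_arm", "arguments": {"increments": [[[0.25, 0, 0, 0, 0, 0, 0], [0.25, 0, 0, 0, 0, 0, 0], [0.25, 0, 0, 0, 0, 0, 0], [0.25, 0, 0, 0, 0, 0, 0], [0.25, 0, 0, 0, 0, 0, 0], [0.25, 0, 0, 0, 0, 0, 0], [0.25, 0, 0, 0, 0, 0, 0], [0.25, 0, 0, 0, 0, 0, 0], [0.25, 0, 0, 0, 0, 0, 0], [0.25, 0, 0, 0, 0, 0, 0], [0.25, 0, 0, 0, 0, 0, 0], [0.25, 0, 0, 0, 0, 0, 0]]]}}

```text
time_s: 23.48
ee_pos: [492.8, -33.6, 137.5]
ee_rot: [180.0, -0.1, -174.6]
force: [-0.5, -1.2, -4.3]
gripper_width: 27.9
```

```bash
python3 tr.py
```

```text
t 23.48 tilt 0.3581 arc err fwd 0.5 left 0.0 rot [ 1.800e+02 -1.000e-01 -1.746e+02] F [-0.5 -1.2 -4.3] w 27.9
   scene glass (35.6, -89.4) px [273.  261.4] area 349
   scene case (154.9, 86.0) px [313.9 211.6] area 952
   side glass (42.2, -93.2) px [354.5 202.2] area 233
```

>>> {"name": "move_arm", "arguments": {"increments": [[[0.25, 0, 0, 0, 0, 0, 0], [0.25, 0, 0, 0, 0, 0, 0], [0.25, 0, 0, 0, 0, 0, 0], [0.25, 0, 0, 0, 0, 0, 0], [0.25, 0, 0, 0, 0, 0, 0], [0.25, 0, 0, 0, 0, 0, 0], [0.25, 0, 0, 0, 0, 0, 0], [0.25, 0, 0, 0, 0, 0, 0]]]}}

```text
time_s: 24.58
ee_pos: [492.8, -33.6, 137.5]
ee_rot: [180.0, -0.1, -174.6]
force: [-0.4, -0.1, -4.5]
gripper_width: 28.1
```

Run:
```python
from tr import *
f=look(); a=grab('scene')
im=np.vstack([cv2.resize(f['color'][150:290,200:420],(660,420))[:300,:],cv2.resize(a['color'][160:290,180:380],(660,429))[100:400]])
cv2.imwrite('pics/hold.png',im[...,::-1])
```

```text
t 24.57 tilt 0.3581 arc err fwd 0.5 left 0.1 rot [ 1.800e+02 -1.000e-01 -1.746e+02] F [-0.4 -0.1 -4.5] w 28.1
   scene glass (35.7, -89.4) px [273.  261.3] area 350
   scene case (154.9, 86.0) px [313.9 211.6] area 950
   side glass (42.3, -93.4) px [354.5 202.3] area 234
```

View pics/hold.png

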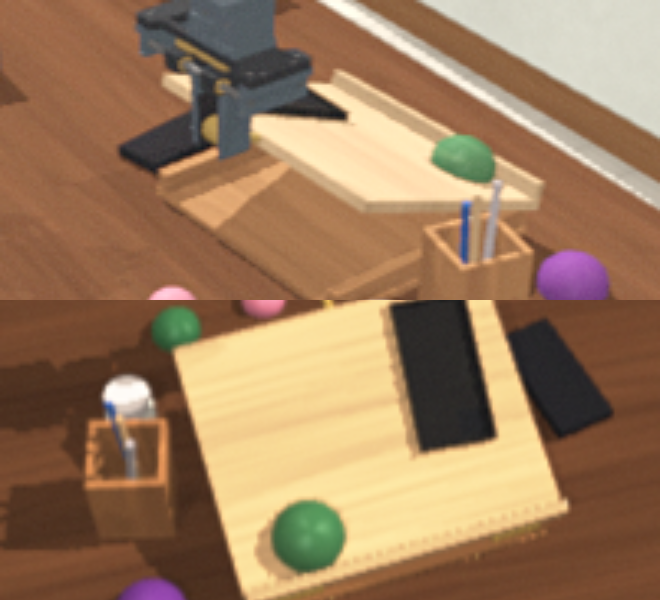

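The glass rests at 35.6 mm, against the ledge, and is steady. The case is unmoved. Now I'll lower.

>>> {"name": "move_arm", "arguments": {"increments": [[[0.25, 0.05, 0, 0.12, 0, 0, 0], [0.25, 0.1, 0, 0.25, 0, 0, 0], [0.25, 0.1, 0, 0.25, 0, 0, 0], [0.25, 0.1, 0, 0.25, 0, 0, 0], [0.25, 0.1, 0, 0.25, 0, 0, 0], [0.25, 0.09, 0, 0.25, 0, 0, 0], [0.25, 0.09, 0, 0.25, 0, 0, 0], [0.25, 0.09, 0, 0.25, 0, 0, 0], [0.25, 0.09, 0, 0.25, 0, 0, 0], [0.25, 0.08, 0, 0.25, 0, 0, 0], [0.25, 0.08, 0, 0.25, 0, 0, 0], [0.25, 0.08, 0, 0.25, 0, 0, 0]]]}}

```text
time_s: 26.22
ee_pos: [482.2, -34.6, 107.6]
ee_rot: [180.0, 0.0, -174.6]
force: [-2.0, 0.2, -1.8]
gripper_width: 28.1
```

```bash
python3 tr.py
```

```text
t 26.23 tilt 0.2555 arc err fwd 0.3 left 0.0 rot [ 180.     0.  -174.6] F [-2.   0.2 -1.8] w 28.1
   scene glass (34.7, -89.3) px [272.7 261.1] area 340
   scene case (154.2, 85.8) px [312.9 212.9] area 904
   side glass (42.7, -94.8) px [353.7 204.1] area 244
```

>>> {"name": "move_arm", "arguments": {"increments": [[[0.25, 0.07, 0, 0.25, 0, 0, 0], [0.25, 0.07, 0, 0.25, 0, 0, 0], [0.25, 0.07, 0, 0.25, 0, 0, 0], [0.25, 0.07, 0, 0.25, 0, 0, 0], [0.25, 0.06, 0, 0.25, 0, 0, 0], [0.25, 0.06, 0, 0.25, 0, 0, 0], [0.25, 0.06, 0, 0.25, 0, 0, 0], [0.25, 0.06, 0, 0.25, 0, 0, 0], [0.25, 0.05, 0, 0.25, 0, 0, 0], [0.25, 0.05, 0, 0.25, 0, 0, 0], [0.25, 0.05, 0, 0.25, 0, 0, 0], [0.25, 0.05, 0, 0.25, 0, 0, 0]]]}}

```text
time_s: 27.82
ee_pos: [474.5, -35.3, 75.5]
ee_rot: [180.0, 0.0, -174.6]
force: [-1.5, 0.1, -1.1]
gripper_width: 27.8
```

```bash
python3 tr.py
```

```text
t 27.82 tilt 0.1489 arc err fwd 0.2 left 0.0 rot [ 180.     0.  -174.6] F [-1.5  0.1 -1.1] w 27.8
   scene glass (34.4, -88.9) px [272.6 260.8] area 327
   scene case (154.0, 85.8) px [312.1 214.7] area 847
   side glass (43.2, -94.5) px [352.4 206. ] area 252
```

>>> {"name": "move_arm", "arguments": {"increments": [[[0.25, 0.05, 0, 0.25, 0, 0, 0], [0.25, 0.05, 0, 0.25, 0, 0, 0], [0.25, 0.04, 0, 0.25, 0, 0, 0], [0.25, 0.04, 0, 0.25, 0, 0, 0], [0.25, 0.04, 0, 0.25, 0, 0, 0], [0.25, 0.04, 0, 0.25, 0, 0, 0], [0.25, 0.03, 0, 0.25, 0, 0, 0], [0.25, 0.03, 0, 0.25, 0, 0, 0], [0.25, 0.03, 0, 0.25, 0, 0, 0], [0.25, 0.02, 0, 0.2, 0, 0, 0], [0.25, 0.01, 0, 0.15, 0, 0, 0], [0.25, 0, 0, 0, 0, 0, 0]]]}}

```text
time_s: 29.42
ee_pos: [470.6, -35.6, 47.5]
ee_rot: [180.0, 0.0, -174.6]
force: [-0.7, 0.6, -2.2]
gripper_width: 27.9
```

```bash
python3 tr.py
```

```text
t 29.43 tilt 0.0579 arc err fwd 0.1 left -0.0 rot [ 180.     0.  -174.6] F [-0.7  0.6 -2.2] w 27.9
   scene glass (34.5, -89.1) px [272.2 260.6] area 317
   scene case (153.4, 85.9) px [311.7 216.6] area 796
   side glass (41.8, -93.2) px [351.7 207.3] area 259
```

>>> {"name": "move_arm", "arguments": {"increments": [[[0.25, 0.02, 0, 0.18, 0, 0, 0], [0.25, 0.02, 0, 0.18, 0, 0, 0], [0.25, 0.01, 0, 0.18, 0, 0, 0], [0.25, 0.01, 0, 0.18, 0, 0, 0], [0.25, 0.01, 0, 0.18, 0, 0, 0], [0.25, 0.01, 0, 0.15, 0, 0, 0], [0.25, 0.01, 0, 0.12, 0, 0, 0], [0.25, 0, 0, 0.1, 0, 0, 0], [0.25, 0, 0, 0.1, 0, 0, 0], [0.25, 0, 0, 0.08, 0, 0, 0], [0.25, 0, 0, 0, 0, 0, 0]]]}}

```text
time_s: 30.9
ee_pos: [469.6, -35.7, 32.1]
ee_rot: [180.0, 0.0, -174.6]
force: [-0.7, -0.1, -3.3]
gripper_width: 27.9
```

```bash
python3 tr.py
```

```text
t 30.90 tilt 0.0082 arc err fwd -0.0 left -0.0 rot [ 180.     0.  -174.6] F [-0.7 -0.1 -3.3] w 27.9
   scene glass (34.2, -89.1) px [272.2 260.7] area 308
   scene case (152.9, 85.6) px [311.4 217.8] area 771
   side glass (41.6, -92.5) px [351.2 208. ] area 260
```

Next, the last 2.5 mm in small steps until the force shows contact.

>>> {"name": "move_arm", "arguments": {"increments": [[[0.25, 0, 0, 0.06, 0, 0, 0], [0.25, 0, 0, 0.06, 0, 0, 0], [0.25, 0, 0, 0.06, 0, 0, 0], [0.25, 0, 0, 0.05, 0, 0, 0], [0.25, 0, 0, 0.04, 0, 0, 0], [0.25, 0, 0, 0, 0, 0, 0]]]}}

```text
time_s: 31.75
ee_pos: [469.6, -35.7, 30.9]
ee_rot: [180.0, 0.0, -174.6]
force: [-2.5, 0.5, -0.2]
gripper_width: 27.8
```

>>> {"name": "move_arm", "arguments": {"increments": [[[0.25, 0, 0, 0.08, 0, 0, 0], [0.25, 0, 0, 0.08, 0, 0, 0], [0.25, 0, 0, 0, 0, 0, 0]]]}}

```text
time_s: 32.12
ee_pos: [469.6, -35.6, 30.9]
ee_rot: [180.0, 0.1, -174.6]
force: [-1.7, -0.5, -0.6]
gripper_width: 27.8
```

```bash
python3 tr.py
```

```text
t 32.12 tilt 0.0042 arc err fwd -0.0 left -0.0 rot [ 1.800e+02  1.000e-01 -1.746e+02] F [-1.7 -0.5 -0.6] w 27.8
   scene glass (34.2, -89.1) px [272.2 260.7] area 308
   scene case (153.0, 85.6) px [311.4 217.9] area 770
   side glass (41.4, -92.4) px [351.2 208.1] area 261
```

>>> {"name": "move_arm", "arguments": {"increments": [[[0.25, 0, 0, 0.12, 0, 0, 0], [0.25, 0, 0, 0.12, 0, 0, 0]]]}}

```text
time_s: 32.48
ee_pos: [469.7, -35.6, 30.7]
ee_rot: [180.0, 0.1, -174.6]
force: [-6.6, 0.9, 17.1]
gripper_width: 28.1
```

Run:
```python
from tr import *
look()
b=grab('side'); a=grab('scene')
P=by_depth(a,[[x,y] for y in (206,212) for x in(285,290,295)]); print(P.round(1).tolist())
im=np.vstack([cv2.resize(b['color'][170:290,220:420],(660,396))[:300],cv2.resize(a['color'][160:290,180:380],(660,429))[60:360]])
cv2.imwrite('pics/low.png',im[...,::-1])
```

```text
t 32.48 tilt 0.0037 arc err fwd -0.1 left -0.0 rot [ 1.800e+02  1.000e-01 -1.746e+02] F [-6.6  0.9 17.1] w 28.1
   scene glass (34.2, -89.2) px [272.1 260.7] area 309
   scene case (153.1, 85.7) px [311.4 217.9] area 770
   side glass (41.2, -92.4) px [351.2 208.1] area 259
[[531.0, -10.8, 45.3], [534.4, 6.1, 44.5], [538.9, 22.7, 45.3], [557.1, -16.9, 47.4], [564.7, -1.2, 52.8], [561.2, 17.3, 41.9]]
```

View pics/low.png

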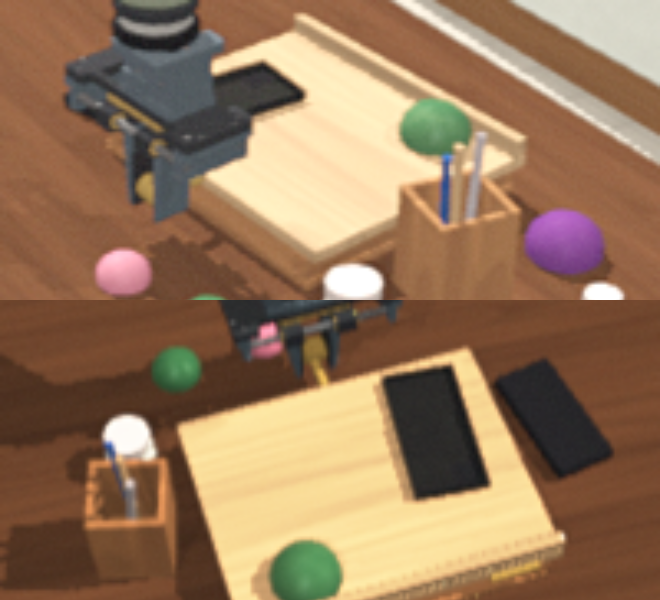

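The top is flat: a light downward push meets a stiff 17 N, and the glass is at the ledge. I'll relax the push first, then release.

>>> {"name": "move_arm", "arguments": {"increments": [[[0.25, 0, 0, 0, 0, 0, 0], [0.25, 0, 0, 0, 0, 0, 0]]]}}

```text
time_s: 32.92
ee_pos: [469.6, -35.7, 30.8]
ee_rot: [180.0, 0.1, -174.6]
force: [-3.1, 0.6, 3.4]
gripper_width: 27.8
```

>>> {"name": "move_arm", "arguments": {"increments": [[[0.4, 0, 0, 0, 0, 0, 0], [0.55, 0, 0, 0, 0, 0, 0], [0.66, 0, 0, 0, 0, 0, 0], [0.66, 0, 0, 0, 0, 0, 0]]]}}

```text
time_s: 33.42
ee_pos: [472.2, -36.0, 30.4]
ee_rot: [-180.0, 0.3, -174.5]
force: [0.7, 0.3, -0.2]
gripper_width: 60.1
```

>>> {"name": "move_arm", "arguments": {"increments": [[[0.66, 0.2, 0, -1, 0, 0, 0], [0.66, 0, 0, -2, 0, 0, 0], [0.66, 0, 0, -3, 0, 0, 0], [0.66, 0, 0, -3, 0, 0, 0], [0.66, 0, 0, -3, 0, 0, 0], [0.66, 0, 0, -3, 0, 0, 0], [0.66, 0, 0, -2, 0, 0, 0], [0.66, 0, 0, 0, 0, 0, 0], [0.66, 0, 0, 0, 0, 0, 0]]]}}

```text
time_s: 34.55
ee_pos: [467.6, -36.2, 209.7]
ee_rot: [-179.9, 0.5, -174.5]
force: [-0.3, -0.0, -0.5]
gripper_width: 60.3
```

Run:
```python
from tr import *
import tr
tr.tilt=lambda s:0.0
look()
w=grab('wrist'); a=grab('scene')
print('knob top',by_depth(w,[[c,r] for c in(268,) for r in range(180,210,6)]).round(1).tolist(), by_depth(a,[[274.6,193]]).round(1))
hsv=cv2.cvtColor(a['color'],cv2.COLOR_RGB2HSV); m=cv2.inRange(hsv,(19,140,120),(30,255,255)); m[:184]=0;m[206:]=0;m[:,:262]=0;m[:,290:]=0
print(np.argwhere(m).mean(0)[::-1])
im=np.vstack([cv2.resize(w['color'],(560,420))[60:360],cv2.resize(a['color'][160:290,200:380],(560,404))[:300]]); cv2.imwrite('pics/end.png',im[...,::-1])
```

```text
t 34.55 tilt 0.0000 arc err fwd 1.9 left 0.3 rot [-179.9    0.5 -174.5] F [-0.3 -0.  -0.5] w 60.3
   scene glass (34.2, -89.2) px [272.1 260.7] area 309
   scene case (153.4, 85.8) px [311.4 217.9] area 770
   side glass (40.8, -91.9) px [351.2 208. ] area 262
   side case (161.4, 84.2) px [285.4 200. ] area 180
knob top [[464.7, -45.4, -1.0], [460.7, -44.5, 55.6], [465.7, -44.0, 59.5], [471.3, -43.5, 60.2], [477.8, -42.9, 57.4]] [[479.2 -35.8  60.8]]
[274.54929577 194.61971831]
```

View pics/end.png

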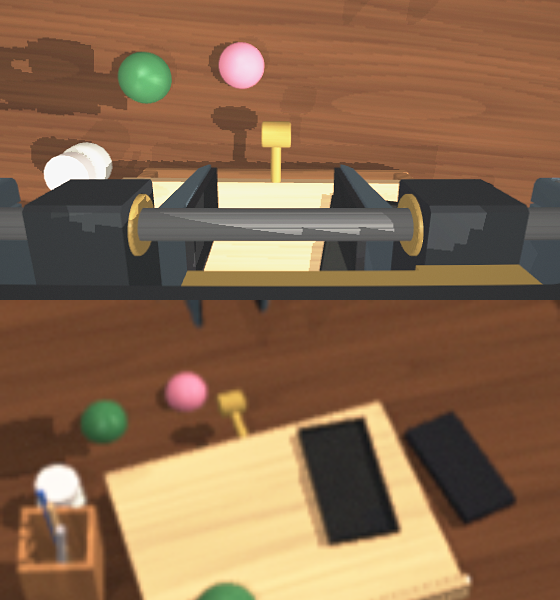

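The knob is back at its starting pixel (274.5,194.6), and the case is at its starting pixel (311.4,217.9). The gripper is clear, so I'm handing in.

```bash
python3 -c "
from h import *
print(job.job_done())"
```

```text
the job is handed in; nothing more can be done
None
```

The job is done and handed in at about 34.6 s of the 72 s allowed. I gripped the brass knob with 14 N and raised the top in small steps. Both cameras showed the glass starting to slide at a tilt of about 0.357 rad, and I held that angle until it was at rest against the ledge. I then lowered the top fully under control, released the knob and backed straight up to about 210 mm.

**Last checks**
- **Glass:** its centre measured 34–36 mm from the ledge in the scene camera, against an expected 35 mm. The side camera read 41–42 mm, the same 6–10 mm high as it read from the start.
- **Phone case:** it is at the same pixel as before, (311.4, 217.9).
- **Knob and top:** the knob is back at its original pixel and the top is flat. The tool height on lowering read about 1.3 mm above the start, most likely a small slip in the grip. I confirmed contact with a brief push of about 17 N before letting go.
- **Everything else:** the other nearby objects looked unmoved in the pictures.

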